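Swing the dosing arm over the beaker and lock it

ROBOT

A 6-joint arm with a two-finger parallel gripper is mounted at the origin on a cart in front of the work surface, level with it; the furniture and walls round the work are solid. World frame = base frame: x ahead of the robot, y to its left, z up, the work surface at z = 0. Lengths are in mm, angles in degrees, forces in N, time in s.
With the tool pointing down it reaches from about 350 to 850 mm from the base axis. Payload 8.1 kg.
Tool frame: the origin (TCP) lies midway between the tips of the shut fingers; the grasp point (between the pads) lies 19 mm behind it; z points along the fingers, y is the line along which they close (so a half turn about z gives the same grasp; the last joint's range is limited). The gripper opens to 85 mm and grips with 20 to 120 N. Pads are 22 mm wide; open, the fingers measure 114 mm over their backs; the gripper's body (76 mm by 85 mm) begins 54 mm behind the grasp point. The pads swing forward as they close: fully open they stand 13 mm farther back than shut.
Start: joints at [71.482, 7.471, 85.268, -0, 87.261, -4.893], TCP at [141.317, 583.125, 231.292] pointing down, gripper open.
Joint ranges: [-169.43, 169.43], [-51.17, 129.36], [1.28, 143.12], [-76.62, 256.62], [0, 156.53], [-152.29, 152.29]. Speed limits (degrees/s): [136.94, 136.94, 159.86, 180, 180, 180].

INTERFACE

Orientations are given as [roll, pitch, yaw] about the fixed x, y, z axes, in that order (R = Rz(yaw) Ry(pitch) Rx(roll)).
In Python, from bench import r gives the robot as it stands.
- The arm moves only by the tool steer_hand, called as name(argument=value, ...), one argument or row to a line, values as JSON. Schema: {"type":"object","properties":{"steps":{"type":"string"},"force":{"type":"number"},"only":{"type":"string"},"quiet":{"type":"boolean"},"lines":{"type":"string"}},"required":["steps"],"additionalProperties":false}. steps is a string of 1 to 8 rows, one to a line, with the numbers parted by spaces; each row has 7 numbers: a rotation vector rx, ry, rz in degrees, then dx, dy, dz in mm, then the finger opening in mm; each row is the pose to reach, as a shift and turn from the pose commanded when the call began, along the tool's axes at that moment; what a row does not reach only later rows make up. A row lasts 1/8 s, in which the tool goes at most 62.5 mm and 10.7 degrees, less where a joint would pass 70% of its speed; a pose out of reach is approached as far as the arm can. The fingers move at their own pace and stop on an object; force is the grip in N (left out, the last holds). Time passes only in rows, so rows that do not move let the fingers close. The tool returns the time, the measured TCP pose, the force, the opening and the grip force at its end. only (a regular expression) keeps the lines of the reply that match it, lines (a string "A,B") keeps lines A to B, and quiet returns only ok. Input that does not fit is refused with a message, and nothing moves.
- r.sense(): the state, without advancing time (a new reading comes with each control period).
- r.snapshot(name): name is "scene" or "top" or "wrist"; returns a dict with "pixels" (420x560x3 uint8, blue, green, red), "fx", "fy", "cx", "cy" (pixels), "pose" (4x4, takes a point from camera to world coordinates). Camera axes: x right, y up, looking along -z (the intrinsics and any distortion apply to the point x, -y, -z); pixel columns grow to the right and rows downward; lengths in mm; the calibration is good to about 2 mm. The wrist camera is an equidistant fisheye: a pixel r from the principal point sees the ray r / f radians off the axis. A picture is of the moment at which its call begins. There is no depth.
- r.hand_in(): hands the job in; it is judged then, once.
The state is a dict: "time": time; "joint_pos": joint angles; "qd": joint speeds; "joint_efforts": joint torques, N m; "tool_pos": TCP position; "tcp_rot": TCP orientation; "ft_force": force on the tool from outside, world axes, zero at the start; "wrist_torque": the same for the moment, N m; "finger_gap": finger opening in mm; "grip_force": force on a finger pad.
Only numpy, scipy, OpenCV 4.12 (cv2) and the standard library are available. Lean on these libraries where they do the work, as an engineer would, in place of code of your own. Each camera call takes 0.05 s, during which the arm holds its last target. There are 200 camera calls.

TASK

Without gripping or lifting anything, push the dosing stand's swing arm round with a fingertip until its spout stands over the middle of the open beaker's mouth. Then push the black locking lever behind the post clockwise (seen from above), fully round to its stop, without disturbing the arm. Lock only when the arm is in place, and leave the beaker and the other things on the round plate where they stand.

Things in the scene. Friction and masses are not known exactly. Their poses are not given: they have to be found in the camera images.
- dosing_stand: Fixed stand: round grey plate, 370 mm across, 8 mm thick, on the worktop, with a 32 mm steel post at its centre that carries the swing arm (its 40 mm hub, top 149 mm up, is the highest point). Origin: centre of the plate's underside; z up. -x is the front, with four seats 150 mm from the post; +x is the back, with the locking lever. Clamp body between them: top 83 mm up.
- swing_arm (a joint): Angle of the swing arm about the vertical post, rad, -1.6 to 1.6. 0: the arm points along the stand's -x (front); grows counter-clockwise seen from above, so at angle q the arm points along (-cos q, -sin q) in the stand's frame. It moves with stiff friction (about 3 N at 85 mm from the post) and stays where it is left.
- swing_hinge (a point): Point on the swing arm's axis at the middle height of the bar (132 mm above the worktop). The aluminium bar is 14 mm wide and 14 mm thick (125 to 139 mm above the worktop), and runs from the hub to the spout's collar (22 mm across) 150 mm from the axis.
- spout (a point): Lower tip of the spout, a 10 mm steel tube that hangs from the arm's end, 150 mm from the post's axis; tip 98 mm above the worktop, so it passes over everything on the plate.
- lock_lever (a joint): Angle of the locking lever about its own vertical axis, rad, 0 (open) to 2.1 (stop, locked); grows clockwise seen from above. At value q the lever points at the angle 1.05 - q from the stand's +x towards its +y. Friction about 3 N at 50 mm from its axis; it stays where it is left. It does not hold the arm by force in any position: a push still moves the arm.
- lock_hinge (a point): Point on the locking lever's axis, 70 mm behind the post's axis (stand's +x), at the middle height of the lever (100 mm above the worktop).
- lock_tip (a point): Centre of the 20 mm ball at the lever's end, 70 mm from its axis. The lever is a black round bar, 12 mm thick, its middle 100 mm above the worktop, free below down to the plate from 20 mm outwards of its axis, except over the clamp body.
- beaker: The open, empty beaker, loose on the plate: 50 mm wide at the rim, 58 mm tall, upright, transparent. Origin: centre of its underside. It stands at one of the four seats, 150 mm from the post's axis.
- capped_vial: A capped vial, loose, 24 mm across and 74 mm tall, at another seat. Origin: centre of its underside. Bystander.
- petri: A petri dish, loose, 60 mm across and 16 mm tall, at another seat. Origin: centre of its underside. Bystander.
- lid: A jar lid, loose, 58 mm across and 23 mm tall, at another seat. Origin: centre of its underside. Bystander.

How it is judged:
By the outcome, as a careful person would: the job done as asked, in the order asked, and still so for the second after the job is handed in, with the robot touching nothing.
It also fails if it takes over 64 s, if anything falls off the work surface, if the arm or the gripper's body presses on something with over 40 N, if the wrist force passes 120 N, or if a joint passes its speed limit or range.

## Working session

There is one attempt and no reset: what is moved stays moved. The work goes in short steps, Python scripts to look and compute and a tool call to move; the robot and the scene stay as the last step left them, time stands still between calls to the robot, and variables do not carry over. Pictures are saved under pics/ and viewed, at most 13 in all, crops included, and the job is handed in when it is done.

```bash
ls; mkdir -p pics; python3 - <<'E'
from bench import r
import cv2,numpy as np,pickle
d={}
for n in("top","scene"):
    s=r.snapshot(n);d[n]=s;cv2.imwrite(f"pics/{n}0.png",s["pixels"]);print(n,s["fx"],s["cx"],s["cy"],[k for k in s],np.round(s["pose"],3).tolist())
pickle.dump(d,open("s0.pkl","wb"))
print(r.sense())
E
```

```text
bench.py
pics
top 422.4108695218072 280.95874169590456 210.40513054075603 ['pixels', 'fx', 'fy', 'cx', 'cy', 'pose'] [[-0.011, 0.997, -0.07, 453.152], [-0.999, -0.013, -0.03, 14.05], [-0.031, 0.07, 0.997, 952.387], [0.0, 0.0, 0.0, 1.0]]
scene 528.4855559075359 283.8426251185637 210.89914488333037 ['pixels', 'fx', 'fy', 'cx', 'cy', 'pose'] [[0.574, 0.342, -0.744, -110.729], [-0.819, 0.265, -0.509, -393.151], [0.023, 0.901, 0.432, 454.348], [0.0, 0.0, 0.0, 1.0]]
{'time': 0.1, 'joint_pos': array([ 7.14831772e+01,  7.51082518e+00,  8.53246506e+01,  1.06316772e-03,
        8.72637158e+01, -4.89364656e+00]), 'qd': array([ 0.01480591, -0.07992059, -0.10437263,  0.07624581, -0.07571398,
       -0.06786564]), 'joint_efforts': array([ 5.54377493e-04, -5.70958436e+01, -5.01932037e+01, -2.23597267e-04,
        8.38158187e-03,  6.02517093e-05]), 'tool_pos': array([141.13340212, 582.63100316, 230.33345652]), 'tcp_rot': array([-1.79901261e+02, -9.51967270e-03,  1.66376764e+02]), 'ft_force': array([-0.53179262,  0.66340479, -0.99149777]), 'wrist_torque': array([-0.00499253,  0.00916962, -0.01612365]), 'grip_force': 0.0, 'finger_gap': 85.24699351571034}
```

View pics/top0.png

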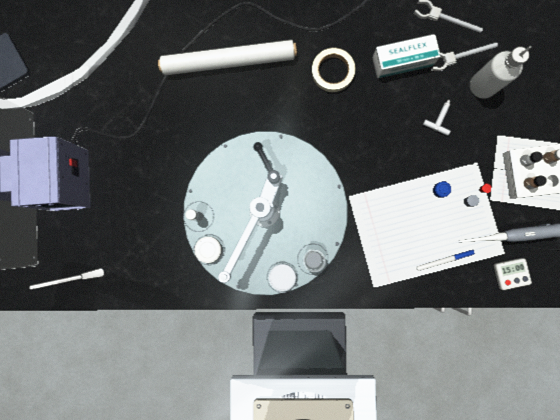

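View pics/scene0.png

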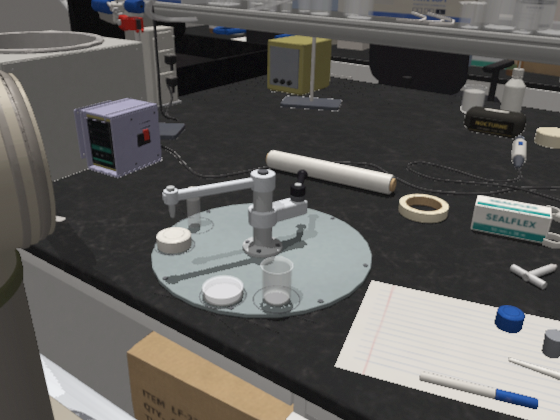

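The top view shows the plate at about (265,213), the hub at (260,207), the spout end at (224,277) and the lever ball at (258,147) with its hinge at (273,176). The beaker is at about (314,259), the petri dish at (283,277), the lid at (208,250) and the vial at (192,214).

```bash
cat > h.py <<'E'
import numpy as np,cv2
def ray(s,u,v):
    P=np.array(s["pose"]);d=P[:3,:3]@np.array([(u-s["cx"])/s["fx"],-(v-s["cy"])/s["fy"],-1.]);return P[:3,3],d
def onz(s,u,v,z):
    o,d=ray(s,u,v);return o+d*(z-o[2])/d[2]
def proj(s,p):
    P=np.array(s["pose"]);c=P[:3,:3].T@(np.asarray(p,float)-P[:3,3]);return np.array([s["cx"]-s["fx"]*c[0]/c[2],s["cy"]+s["fy"]*c[1]/c[2]])
E
python3 - <<'E'
import pickle;from h import *
d=pickle.load(open("s0.pkl","rb"))
s=d["top"];im=s["pixels"].astype(int)
m=((im.max(2)>90)).astype(np.uint8);m[:125]=0;m[300:]=0;m[:,:170]=0;m[:,350:]=0
m=cv2.morphologyEx(m,cv2.MORPH_OPEN,np.ones((5,5)))
c=max(cv2.findContours(m,0,1)[0],key=cv2.contourArea)
h=cv2.convexHull(c)[:,0]
e=cv2.fitEllipse(h);print(e,onz(s,*e[0],8))
for t in ((e[0][0]-e[1][0]/2,e[0][1]),(e[0][0]+e[1][0]/2,e[0][1])):print(onz(s,*t,8))
print("hub",onz(s,260,207,149),"spoutcollar",onz(s,224,277,140),"lever ball",onz(s,258,147,108),"lockhinge",onz(s,273,176,110),"beaker",onz(s,314,259,30))
cv2.imwrite("pics/top0c.png",cv2.resize(s["pixels"][125:305,175:355],None,fx=3.3,fy=3.3,interpolation=cv2.INTER_CUBIC))
s=d["scene"];cv2.imwrite("pics/scene0c.png",cv2.resize(s["pixels"][155:320,140:390],None,fx=3.2,fy=3.2,interpolation=cv2.INTER_CUBIC))
E
```

```text
((264.7477722167969, 213.4798583984375), (163.12400817871094, 167.19163513183594), 22.692686080932617) [513.09808627  79.15042447   8.        ]
[515.5365996  263.56182035   8.        ]
[ 510.68878492 -103.05182929    8.        ]
hub [516.67794643  78.41399659 149.        ] spoutcollar [383.83073036 149.28777887 140.        ] lever ball [642.11280576  84.81188428 108.        ] lockhinge [581.98309968  54.83366143 110.        ] beaker [411.44454114 -28.4310675   30.        ]
```

View pics/top0c.png

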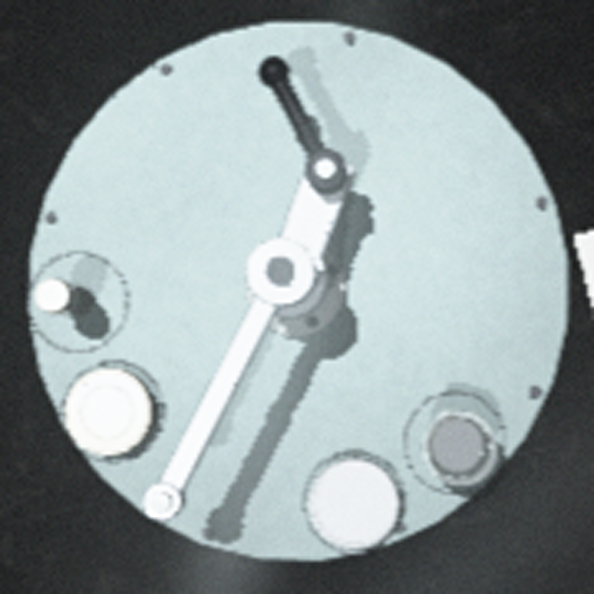

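View pics/scene0c.png

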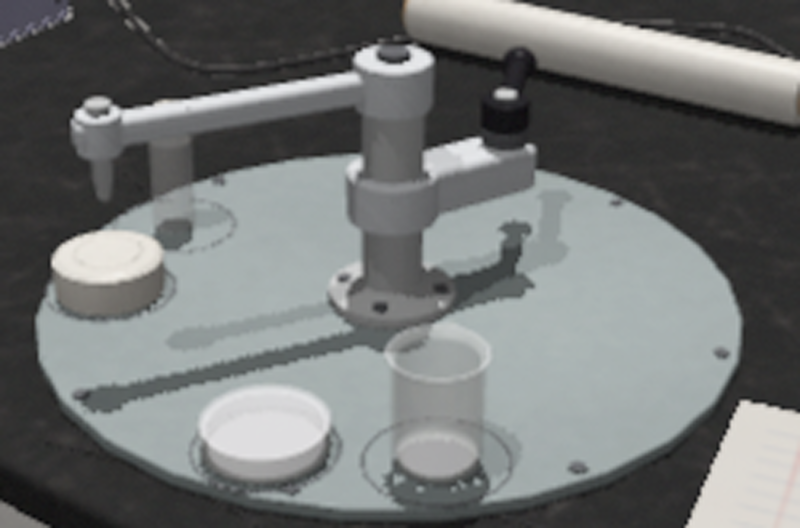

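The crops show the hub cap at (281,269), collar at (163,500), lever nut at (326,168) and ball at (273,70) in the top crop. In the scene crop the beaker rim ellipse is centred at about (438,352) and the hub top at (393,55). Next I triangulate these points.

```bash
python3 - <<'E'
import pickle;from h import *
d=pickle.load(open("s0.pkl","rb"));T,S=d["top"],d["scene"]
f=lambda x,y,k,ox,oy:((x+.5)/k-.5+ox,(y+.5)/k-.5+oy)
t=lambda x,y:f(x,y,3.3,175,125)
c=lambda x,y:f(x,y,3.2,140,155)
def tri(a,b):
    o1,d1=ray(T,*a);o2,d2=ray(S,*b);k=np.linalg.lstsq(np.c_[d1,-d2],o2-o1,rcond=None)[0]
    p,q=o1+k[0]*d1,o2+k[1]*d2;return ((p+q)/2).round(1),np.linalg.norm(p-q).round(1)
print("hub",tri(t(281,269),c(393,52)),onz(T,*t(281,269),149),onz(S,*c(393,52),149))
print("collar",onz(T,*t(163,500),142),onz(S,*c(97,103),142))
print("ball",onz(T,*t(272,70),100),onz(S,*c(519,64),100))
print("nut",onz(T,*t(326,168),112),onz(S,*c(507,95),112))
print("rim",onz(T,*t(463,450),66),onz(S,*c(438.5,352),66))
print("base",onz(T,*t(459,444),10),onz(S,*c(437,455),10))
print("ring",onz(T,*t(456,442),8),onz(S,*c(437,466),8))
E
```

```text
hub (array([518. ,  79.5, 147.3]), np.float64(1.4)) [518.28104414  78.77881598 149.        ] [514.07656492  77.4064041  149.        ]
collar [385.57992158 148.86467028 142.        ] [390.85323199 157.06558427 142.        ]
ball [646.29682623  87.36262028 100.        ] [643.7292487   85.68239207 100.        ]
nut [582.55257582  53.84481866 112.        ] [577.53622317  50.33812114 112.        ]
rim [408.88123906 -28.68660867  66.        ] [408.89601599 -27.63518902  66.        ]
base [410.11216836 -28.77572603  10.        ] [411.05707428 -26.39884648  10.        ]
ring [411.3780737  -26.87530577   8.        ] [406.45359272 -29.75392723   8.        ]
```

```bash
python3 - <<'E'
import numpy as np
from bench import r
s=r.sense();p=s["tool_pos"];a=np.radians(s["tcp_rot"])
from scipy.spatial.transform import Rotation as R
M=R.from_euler("xyz",a).as_matrix()
print(M.T@(np.array([435,159,p[2]])-p), M.T@(np.array([435,159,115])-p))
E
cat > go.py <<'E'
# go.py x y z yaw : tool-axes shift and rz from the present pose
import sys,numpy as np
from bench import r
from scipy.spatial.transform import Rotation as R
s=r.sense();M=R.from_euler("xyz",s["tcp_rot"],degrees=True).as_matrix()
x,y,z,w=map(float,sys.argv[1:])
print((M.T@(np.array([x,y,z])-s["tool_pos"])).round(1),"rz",round((s["tcp_rot"][2]-w+180)%360-180,1),s["tool_pos"].round(1),s["tcp_rot"].round(1),s["ft_force"].round(1),s["time"])
E
```

```text
[-385.3792866  -342.49574122    0.52620243] [-385.39844921 -342.29698392  115.8594861 ]
```
Hub in top: (518.3,78.8) vs (514.1,77.4) scene. Plate (513.1,79.2). Mean ~ (516,78.3). Beaker (409.5,-28): relative (-106.5,-106.3) len 150.5 ✓; angle 225°.

Move: shift (-385,-342,0), rotation to yaw 62: rz=+104. In one call 8 rows: 515 mm/62.5 = 8.25 rows. 104/10.7=9.8. Two calls. Close fingers (0).

steer_hand(
  steps="0 0 10 -60 -54 0 0\n0 0 20 -115 -102 0 0\n0 0 30 -170 -151 0 0\n0 0 40 -215 -191 0 0\n0 0 50 -260 -231 0 0\n0 0 60 -305 -271 0 0\n0 0 70 -350 -311 0 0\n0 0 80 -385 -342 0 0",
  force=20,
)

```text
time: 1.1
tool_pos: [427.0, 170.5, 231.1]
tcp_rot: [180.0, -0.0, 86.0]
ft_force: [1.0, 1.4, 0.9]
finger_gap: -0.0
grip_force: 0.0
```

```bash
python3 go.py 435 159 115 62
```

```text
[-10.9   8.8 116.1] rz 24.0 [427.  170.5 231.1] [180.  -0.  86.] [1.  1.4 0.9] 1.1
```

steer_hand(
  steps="0 0 10 0 0 40 0\n0 0 20 0 0 80 0\n0 0 24.4 0 0 115 0\n0 0 24.4 0 0 115 0\n0 0 24.4 0 0 115 0",
)

```text
time: 1.72
tool_pos: [427.0, 172.6, 117.6]
tcp_rot: [180.0, -0.0, 62.1]
ft_force: [1.5, -0.2, 0.7]
finger_gap: 0.2
grip_force: 0.0
```

```bash
python3 go.py 435 159 115 62
python3 - <<'E'
from bench import r
import cv2
s=r.snapshot("top");a=s["pixels"][125:305,175:355]
w=r.snapshot("scene")["pixels"][120:320,140:390]
A=cv2.resize(a,(400,400));B=cv2.resize(w,(400,400*200//250));B=cv2.copyMakeBorder(B,0,80,0,0,0)
cv2.imwrite("pics/p1.png",cv2.hconcat([A,B]))
E
```

```text
[-8.2 13.4  2.6] rz 0.1 [427.  172.6 117.6] [180.   -0.   62.1] [ 1.5 -0.2  0.7] 1.725
```

View pics/p1.png

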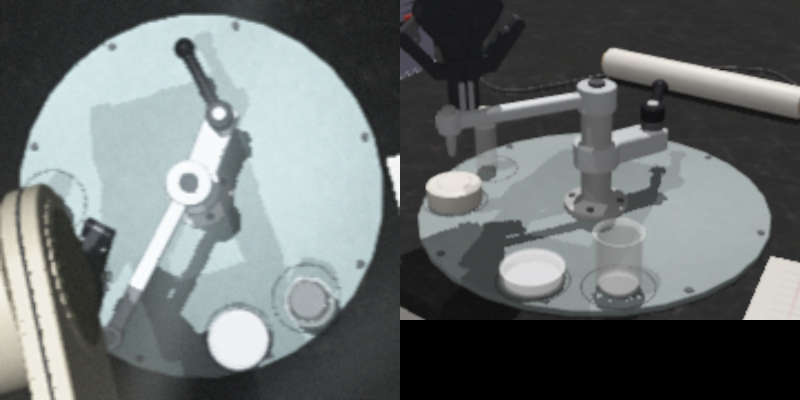

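```bash
cat > arc.py <<'E'
# arc.py cx cy r off z yaw0 th...: TCP = C + r u - off n ; yaw = th+yaw0 ; prints rows in present tool axes
import sys,numpy as np
from bench import r
from scipy.spatial.transform import Rotation as R
s=r.sense();M=R.from_euler("xyz",s["tcp_rot"],degrees=True).as_matrix()
cx,cy,rr,off,z,y0,*ths=map(float,sys.argv[1:])
print(s["tool_pos"].round(1),s["tcp_rot"].round(1))
for t in ths:
    a=np.radians(t);u=np.array([np.cos(a),np.sin(a),0]);n=np.array([-u[1],u[0],0])
    p=np.array([cx,cy,z])+rr*u-off*n;print(t,"rz",round((s["tcp_rot"][2]-t-y0+180)%360-180,1),(M.T@(p-s["tool_pos"])).round(1))
E
python3 arc.py 516 78.3 112 18 115 -90 143 150 157 164 171 178 185 192 199 206 213 220 225
```

```text
[427.7 172.8 118.4] [ 1.799e+02 -1.000e-01  6.210e+01]
143.0 rz 9.1 [-6.7 14.5  3.4]
150.0 rz 2.1 [-20.1  11.    3.4]
157.0 rz -4.9 [-33.8   9.2   3.3]
164.0 rz -11.9 [-47.7   9.    3.3]
171.0 rz -18.9 [-61.5  10.5   3.3]
178.0 rz -25.9 [-74.9  13.7   3.3]
185.0 rz -32.9 [-87.9  18.5   3.3]
192.0 rz -39.9 [-100.2   24.9    3.2]
199.0 rz -46.9 [-111.7   32.7    3.2]
206.0 rz -53.9 [-122.1   41.8    3.2]
213.0 rz -60.9 [-131.3   52.2    3.2]
220.0 rz -67.9 [-139.2   63.6    3.2]
225.0 rz -72.9 [-143.9   72.2    3.3]
```

steer_hand(
  steps="0 0 2 -15 11 3 0\n0 0 0 -23 10 3 0\n0 0 -5 -34 9 3 0\n0 0 -12 -48 9 3 0\n0 0 -19 -61 10 3 0\n0 0 -26 -75 14 3 0\n0 0 -33 -88 18 3 0\n0 0 -33 -88 18 3 0",
)

```text
time: 2.82
tool_pos: [402.1, 86.0, 115.0]
tcp_rot: [179.8, 0.0, 94.9]
ft_force: [1.1, -0.2, 0.4]
finger_gap: 0.1
grip_force: 0.0
```

```bash
python3 arc.py 516 78.3 112 18 115 -90 185 192 199 206 213 217 220 225
```

```text
[402.1  86.  115. ] [179.8   0.   94.9]
185.0 rz -0.1 [0.4 0.8 0.1]
192.0 rz -7.1 [-13.4  -0.5   0. ]
199.0 rz -14.1 [-27.2  -0.2   0.1]
206.0 rz -21.1 [-40.9   1.8   0.1]
213.0 rz -28.1 [-54.2   5.5   0.1]
217.0 rz -32.1 [-61.6   8.4   0.1]
220.0 rz -35.1 [-67.   10.8   0.1]
225.0 rz -40.1 [-75.8  15.5   0.1]
```

steer_hand(
  steps="0 0 -4 -7 0 0 0\n0 0 -7 -13 0 0 0\n0 0 -11 -20 0 0 0\n0 0 -14 -27 0 0 0\n0 0 -18 -34 1 0 0\n0 0 -21 -41 2 0 0\n0 0 -21 -41 2 0 0",
)

```text
time: 3.7
tool_pos: [407.1, 45.7, 114.1]
tcp_rot: [179.9, 0.0, 115.8]
ft_force: [0.9, 1.2, -0.2]
finger_gap: -0.3
grip_force: 0.0
```

```bash
python3 - <<'E'
from bench import r
import cv2,pickle
s=r.snapshot("top");a=s["pixels"][125:305,175:355]
t=r.snapshot("scene");w=t["pixels"][120:320,140:390]
pickle.dump({"top":s,"scene":t},open("s2.pkl","wb"))
A=cv2.resize(a,(400,400));B=cv2.resize(w,(400,400*200//250));B=cv2.copyMakeBorder(B,0,80,0,0,0)
cv2.imwrite("pics/p2.png",cv2.hconcat([A,B]))
E
```

```text
(no output)
```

View pics/p2.png

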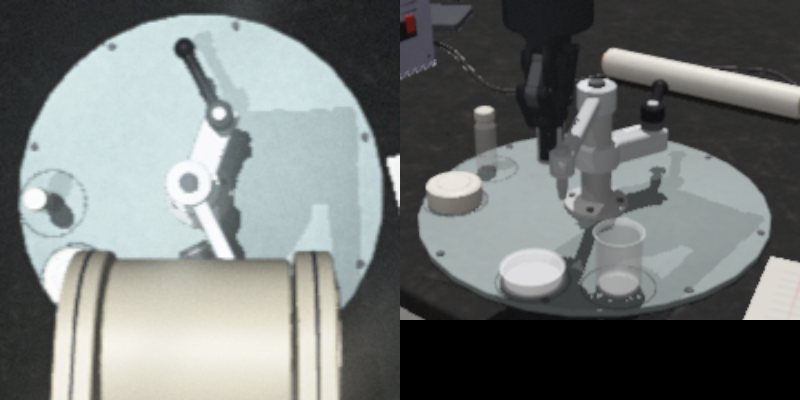

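```bash
python3 - <<'E'
import pickle;from h import *
d=pickle.load(open("s2.pkl","rb"));S=d["scene"];T=d["top"]
p=onz(S,241,243.3,98);print("tip",p,np.degrees(np.arctan2(*(p[:2]-[516,78.3])[::-1]))%360, np.linalg.norm(p[:2]-[516,78.3]))
im=cv2.cvtColor(T["pixels"],cv2.COLOR_BGR2GRAY);
for v in (222,226,230,234):
    print(v,im[v,260:285].tolist())
E
python3 arc.py 516 78.3 112 18 115 -90 206 209 212 215 218 221 225
```

```text
tip [381.95689196  14.21874021  98.        ] 205.5508106812517 148.57308864557461
222 [170, 154, 159, 171, 228, 247, 249, 249, 250, 250, 240, 186, 144, 131, 111, 102, 98, 91, 90, 90, 89, 83, 88, 158, 192]
226 [201, 191, 176, 156, 152, 166, 228, 248, 250, 250, 250, 251, 241, 179, 115, 93, 96, 91, 90, 87, 91, 81, 89, 160, 191]
230 [214, 219, 218, 218, 219, 220, 218, 210, 234, 249, 250, 251, 251, 252, 243, 178, 99, 86, 86, 85, 89, 153, 189, 191, 191]
234 [219, 216, 214, 195, 155, 113, 105, 107, 144, 176, 235, 250, 251, 251, 252, 253, 243, 172, 93, 81, 81, 87, 145, 183, 191]
[406.8  45.7 113.8] [180.    0.  115.8]
206.0 rz -0.2 [-0.6  0.4 -1.2]
209.0 rz -3.2 [-6.5 -0.3 -1.2]
212.0 rz -6.2 [-12.4  -0.8  -1.2]
215.0 rz -9.2 [-18.3  -1.   -1.2]
218.0 rz -12.2 [-24.3  -0.8  -1.2]
221.0 rz -15.2 [-30.2  -0.3  -1.2]
225.0 rz -19.2 [-38.    0.8  -1.2]
```

steer_hand(
  steps="0 0 -3 -6 0 0 0\n0 0 -6 -12 -1 0 0\n0 0 -9 -18 -1 0 0\n0 0 -12 -24 -1 0 0\n0 0 -15 -30 0 0 0\n0 0 -17 -33 0 0 0\n0 0 -18 -35 0 0 0\n0 0 -18 -35 0 0 0",
)

```text
time: 4.8
tool_pos: [421.9, 14.3, 113.4]
tcp_rot: [180.0, 0.0, 133.9]
ft_force: [-0.0, 2.2, 0.2]
finger_gap: -0.1
grip_force: 0.7
```

steer_hand(
  steps="0 0 0 8 0 0 0\n0 0 0 16 0 0 0\n0 0 0 16 0 -50 0\n0 0 0 16 0 -100 0\n0 0 0 70 0 -120 0\n0 0 0 130 0 -120 0\n0 0 0 180 0 -120 0\n0 0 0 180 0 -120 0",
)

```text
time: 5.8
tool_pos: [294.9, 145.8, 233.5]
tcp_rot: [179.9, 0.0, 134.3]
ft_force: [-0.1, 0.2, -0.5]
finger_gap: -0.2
grip_force: 0.0
```

```bash
python3 - <<'E'
from bench import r
import cv2,pickle
s=r.snapshot("top");a=s["pixels"][125:305,175:355]
t=r.snapshot("scene");w=t["pixels"][155:320,220:385]
pickle.dump({"top":s,"scene":t},open("s3.pkl","wb"))
A=cv2.resize(a,(400,400),interpolation=2);B=cv2.resize(w,(400,400),interpolation=2)
cv2.imwrite("pics/p3.png",cv2.hconcat([A,B]))
E
```

```text
(no output)
```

View pics/p3.png

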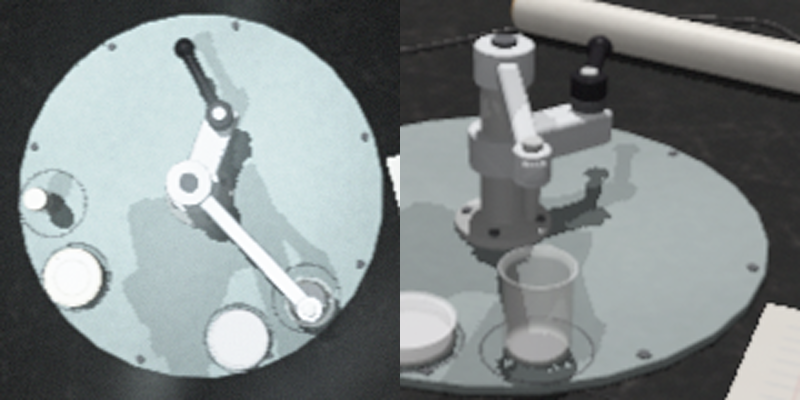

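The spout hangs over the beaker, with its collar at crop (308,308); the bystanders look unmoved. I check the offset numerically.

```bash
python3 - <<'E'
import pickle;from h import *
d=pickle.load(open("s3.pkl","rb"));S=d["scene"];T=d["top"];T0=pickle.load(open("s0.pkl","rb"))["top"]
C=np.array([517,78.6])
ang=lambda p:(np.degrees(np.arctan2(*(p[:2]-C)[::-1]))%360).round(2)
p=onz(T,313.2,263.2,141);print("collar",p,ang(p))
p=onz(S,275.3,230,98);print("tip scene",p,ang(p))
p=onz(S,277,264.8,66);print("rim scene",p,ang(p))
for o in (T0,T):
    p=onz(o,314.9,261,66);print("rim top",p,ang(p))
# bar line in top: centroid of bright pixels between hub and collar
im=cv2.cvtColor(T["pixels"],cv2.COLOR_BGR2GRAY)
pts=[]
for v in range(224,255):
    x=np.arange(255,320);w=(im[v,255:320]>225);
    if w.sum()>2:pts.append(onz(T,x[w].mean(),v,139))
pts=np.array(pts);vx,vy,x0,y0=cv2.fitLine(pts[:,:2].astype(np.float32),2,0,.01,.01).ravel()
print("bar",np.degrees(np.arctan2(vy,vx))%180+180,"perp of C to line",(C-[x0,y0])@[-vy,vx])
A=cv2.resize(T["pixels"][235:290,285:345],(600,550),interpolation=cv2.INTER_NEAREST)
B=cv2.resize(T0["pixels"][235:290,285:345],(600,550),interpolation=cv2.INTER_NEAREST)
cv2.imwrite("pics/p4.png",cv2.resize(cv2.hconcat([A,B]),(800,366)))
E
```

```text
collar [408.52181734 -21.664585   141.        ] 222.75
tip scene [ 4.42650037e+02 -2.34697503e-01  9.80000000e+01] 226.68
rim scene [408.84849175 -28.20854843  66.        ] 224.64
rim top [408.91369698 -28.57381262  66.        ] 224.76
rim top [408.91369698 -28.57381262  66.        ] 224.76
bar 223.78366 perp of C to line -1.5116261772083859
```

View pics/p4.png

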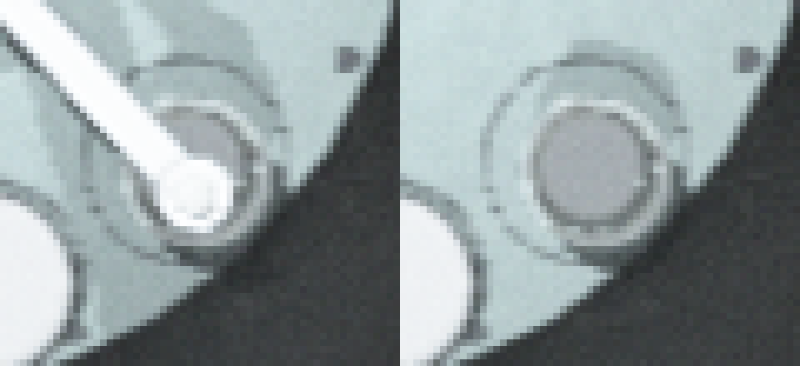

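```bash
python3 - <<'E'
import pickle;from h import *
d=pickle.load(open("s3.pkl","rb"));S=d["scene"];T=d["top"];T0=pickle.load(open("s0.pkl","rb"))["top"]
C=np.array([517,78.6])
for t in (222,224,226):
    a=np.radians(t);q=C+150*np.array([np.cos(a),np.sin(a)])
    print(t,[(z,proj(S,[*q,z]).round(1).tolist(),proj(T,[*q,z]).round(1).tolist()) for z in (141,98,66,10)])
for n,s,(x,y,w,h) in(("T0",T0,(285,235,60,55)),):
    g=cv2.resize(cv2.cvtColor(s["pixels"][y:y+h,x:x+w],6),None,fx=8,fy=8,interpolation=2)
    c=cv2.HoughCircles(g,cv2.HOUGH_GRADIENT,1,20,param1=80,param2=15,minRadius=85,maxRadius=105)
    if c is not None:
        for u,v,r in c[0][:4]:
            u,v=(u+.5)/8-.5+x,(v+.5)/8-.5+y;print(n,u,v,r/8,onz(s,u,v,66))
A=cv2.resize(S["pixels"][205:305,240:315],(600,800),interpolation=2)[:,:]
cv2.imwrite("pics/p5.png",cv2.resize(A,(450,600)))
E
```

```text
222 [(141, [272.6, 216.4], [313.3, 264.8]), (98, [272.2, 244.4], [312.3, 263.5]), (66, [271.9, 264.3], [311.7, 262.7]), (10, [271.4, 297.5], [310.6, 261.3])]
224 [(141, [276.5, 216.2], [315.3, 262.9]), (98, [276.0, 244.2], [314.2, 261.7]), (66, [275.6, 264.1], [313.5, 260.9]), (10, [275.0, 297.3], [312.3, 259.7])]
226 [(141, [280.3, 216.0], [317.2, 260.9]), (98, [279.7, 244.0], [316.0, 259.8]), (66, [279.3, 263.9], [315.2, 259.1]), (10, [278.5, 297.0], [314.0, 258.0])]
```

View pics/p5.png

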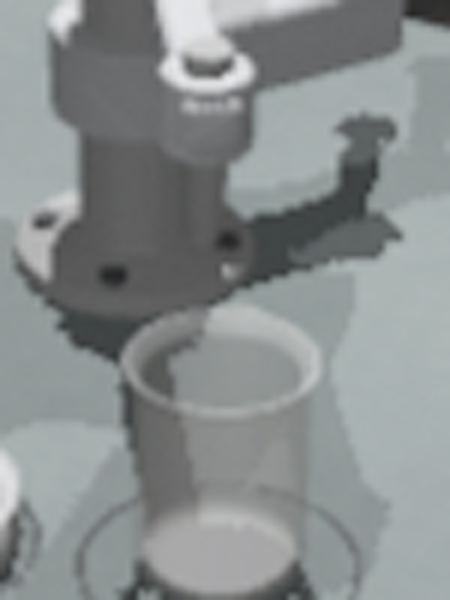

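Both views agree: the arm is about 1.7° (4–5 mm) short of the beaker's middle (scene collar column 274.1 against rim centre 276.4). I nudge it on.

steer_hand(
  steps="0 0 0 -60 0 0 0\n0 0 0 -120 0 0 0\n0 0 0 -164 0 0 0\n0 0 0 -164 0 0 0\n0 0 0 -164 0 50 0\n0 0 0 -164 0 100 0\n0 0 0 -164 0 120 0\n0 0 0 -164 0 120 0",
)

```text
time: 6.9
tool_pos: [408.8, 25.4, 111.4]
tcp_rot: [-179.8, -0.2, 133.9]
ft_force: [0.2, 0.1, -0.2]
finger_gap: 0.2
grip_force: 0.0
```

steer_hand(
  steps="0 0 -1 -8 0 0 0\n0 0 -2 -14 0 0 0\n0 0 -2 -17 0 0 0\n0 0 -2 -18 0 0 0\n0 0 -2 -19 0 0 0\n0 0 -2 -19.5 0 0 0\n0 0 -2 -19.5 0 0 0",
)

```text
time: 7.78
tool_pos: [424.2, 11.6, 113.3]
tcp_rot: [-180.0, 0.0, 136.0]
ft_force: [-0.9, 0.9, 1.8]
finger_gap: 0.2
grip_force: 0.9
```

steer_hand(
  steps="0 0 0 8 0 0 0\n0 0 0 16 0 0 0\n0 0 0 16 0 -50 0\n0 0 0 16 0 -100 0\n0 0 0 70 0 -120 0\n0 0 0 130 0 -120 0\n0 0 0 180 0 -120 0\n0 0 0 180 0 -120 0",
)

```text
time: 8.78
tool_pos: [292.9, 138.7, 233.4]
tcp_rot: [179.9, 0.0, 136.3]
ft_force: [0.1, -0.8, 0.2]
finger_gap: 0.2
grip_force: 0.0
```

```bash
python3 - <<'E'
from bench import r
import cv2,pickle
s=r.snapshot("top");t=r.snapshot("scene")
pickle.dump({"top":s,"scene":t},open("s4.pkl","wb"))
A=cv2.resize(t["pixels"][205:305,240:315],(450,600),interpolation=2)
B=cv2.resize(s["pixels"][125:305,195:300],(350,600),interpolation=2)
cv2.imwrite("pics/p6.png",cv2.hconcat([A,B]))
E
```

```text
(no output)
```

View pics/p6.png

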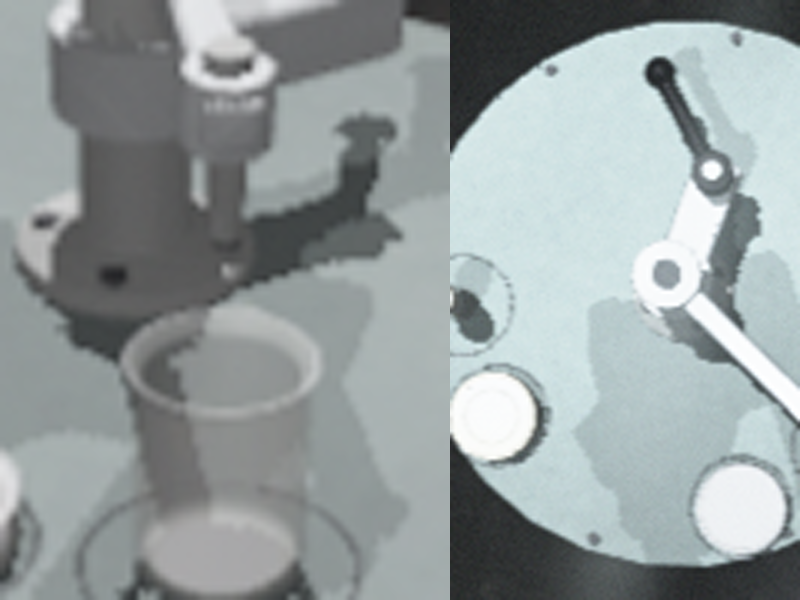

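The spout has moved 2° and now sits within about 1 mm of the rim centre laterally (collar column 278.0 projects to 277.1 at rim height, against rim 276.4). Next is the lever: nut at (711,170) and ball at (660,71) in the right-hand crop, unmoved.

```bash
python3 - <<'E'
import pickle;from h import *
d=pickle.load(open("s4.pkl","rb"));T=d["top"]
im=cv2.cvtColor(T["pixels"],6)
m=(im[250:280,300:330]>235).astype(np.uint8);ys,xs=np.where(m);k=ys+250>256
print("collar approx",xs[k].mean()+300,ys[k].mean()+250)
n=(T["pixels"].max(2)<45).astype(np.uint8);n[:,:240]=0;n[:,285:]=0;n[:138]=0;n[190:]=0
ys,xs=np.where(n);l=cv2.fitLine(np.array([onz(T,x,y,103)[:2] for x,y in zip(xs,ys)],np.float32),2,0,.01,.01).ravel();print("lever",len(xs),np.degrees(np.arctan2(l[1],l[0])),l[2:])
E
python3 go.py 605 111 233 118; python3 go.py 605 111 92 118
```

```text
collar approx 314.45744680851067 261.1489361702128
lever 6 -8.6461315 [645.7034   88.28242]
[-241.7  196.5    0.8] rz 18.1 [294.6 137.  233.4] [1.800e+02 1.000e-01 1.361e+02] [-0.5 -1.2 -0.5] 8.875
[-241.6  196.4  141.8] rz 18.1 [294.6 137.  233.4] [1.800e+02 1.000e-01 1.361e+02] [-0.5 -1.2 -0.5] 8.875
```

steer_hand(
  steps="0 0 4 -45 35 0 0\n0 0 8 -90 72 0 0\n0 0 12 -135 108 0 0\n0 0 16 -180 145 0 0\n0 0 18 -220 178 0 0\n0 0 18 -242 196 0 0\n0 0 18 -242 196 0 0\n0 0 18 -242 196 0 0",
)

```text
time: 9.88
tool_pos: [604.7, 108.3, 232.4]
tcp_rot: [-179.9, -0.0, 117.9]
ft_force: [-0.3, 0.4, -0.8]
finger_gap: 0.3
grip_force: 0.0
```

```bash
python3 go.py 605 111 92 118
```

```text
[  2.1   1.7 140.4] rz -0.1 [604.7 108.3 232.4] [-179.9   -0.   117.9] [-0.3  0.4 -0.8] 9.875
```

steer_hand(
  steps="0 0 0 2 0 50 0\n0 0 0 2 0 90 0\n0 0 0 2 0 120 0\n0 0 0 2 0 140 0\n0 0 0 2 0 140 0",
)

```text
time: 10.5
tool_pos: [602.6, 111.0, 92.0]
tcp_rot: [-179.9, -0.1, 118.0]
ft_force: [-0.3, -0.2, 0.5]
finger_gap: 0.0
grip_force: 0.0
```

```bash
python3 arc.py 581.5 53 48 -17 92 90 30 20 10 0 -10 -20 -30 -40 -50 -60 -70 -80 -84
```

```text
[602.6 111.   92. ] [-1.799e+02 -1.000e-01  1.180e+02]
30.0 rz -2.0 [-22.6   1.5  -0. ]
20.0 rz 8.0 [-31.1   4.   -0. ]
10.0 rz 18.0 [-39.9   5.   -0. ]
0.0 rz 28.0 [-48.8   4.5  -0. ]
-10.0 rz 38.0 [-57.4   2.4  -0. ]
-20.0 rz 48.0 [-65.6  -1.1  -0. ]
-30.0 rz 58.0 [-73.  -6.  -0.]
-40.0 rz 68.0 [-79.4 -12.1  -0. ]
-50.0 rz 78.0 [-84.7 -19.2  -0. ]
-60.0 rz 88.0 [-88.7 -27.2  -0. ]
-70.0 rz 98.0 [-91.2 -35.7   0. ]
-80.0 rz 108.0 [-92.2 -44.5   0. ]
-84.0 rz 112.0 [-92.2 -48.1   0. ]
```

```bash
python3 arc.py 581.5 53 43 -17 92 90 30 20 10 0 -10 -20 -30 -40
```

```text
[602.6 111.   92. ] [-1.799e+02 -1.000e-01  1.180e+02]
30.0 rz -2.0 [-22.8  -3.5   0. ]
20.0 rz 8.0 [-30.4  -0.9  -0. ]
10.0 rz 18.0 [-38.4   0.3  -0. ]
0.0 rz 28.0 [-46.5   0.1  -0. ]
-10.0 rz 38.0 [-54.4  -1.5  -0. ]
-20.0 rz 48.0 [-61.9  -4.4  -0. ]
-30.0 rz 58.0 [-68.7  -8.6  -0. ]
-40.0 rz 68.0 [-74.8 -14.   -0. ]
```

steer_hand(
  steps="0 0 -2 -15 -3 0 0\n0 0 -1 -22 -3 0 0\n0 0 5 -28 -2 0 0\n0 0 12 -34 0 0 0\n0 0 18 -38 0 0 0\n0 0 25 -44 0 0 0\n0 0 31 -49 0 0 0\n0 0 38 -54 -1 0 0",
)

```text
time: 11.5
tool_pos: [629.3, 64.3, 95.0]
tcp_rot: [179.9, -0.1, 79.7]
ft_force: [-2.1, 5.3, 1.5]
finger_gap: 0.1
grip_force: 2.3
```

steer_hand(
  steps="0 0 0 0 0 0 0",
)

```text
time: 11.62
tool_pos: [629.4, 63.5, 94.8]
tcp_rot: [179.9, -0.1, 79.9]
ft_force: [-0.7, 2.1, 2.3]
finger_gap: -0.2
grip_force: 1.3
```

```bash
python3 arc.py 581.5 53 43 -17 92 90 -10 -15 -20 -25 -30 -40 -50 -60
```

```text
[629.4  63.5  94.8] [ 1.799e+02 -1.000e-01  7.990e+01]
-10.0 rz -0.1 [-1.7 -2.3  2.8]
-15.0 rz 4.9 [-5.5 -1.   2.8]
-20.0 rz 9.9 [-9.4 -0.   2.8]
-25.0 rz 14.9 [-13.4   0.6   2.8]
-30.0 rz 19.9 [-17.4   0.9   2.8]
-40.0 rz 29.9 [-25.4   0.4   2.8]
-50.0 rz 39.9 [-33.3  -1.4   2.8]
-60.0 rz 49.9 [-40.7  -4.6   2.7]
```

steer_hand(
  steps="0 0 0 0 0 4 0\n0 0 6 -6 -1 4 0\n0 0 12 -11 0 4 0\n0 0 18 -16 0 4 0\n0 0 24 -21 0 4 0\n0 0 30 -25 0 4 0\n0 0 35 -29 0 4 0\n0 0 40 -33 -1 4 0",
)

```text
time: 12.62
tool_pos: [622.5, 31.6, 89.7]
tcp_rot: [180.0, -0.1, 39.9]
ft_force: [2.3, 5.5, 0.4]
finger_gap: -0.2
grip_force: 2.5
```

steer_hand(
  steps="0 0 0 0 0 0 0",
)

```text
time: 12.75
tool_pos: [622.3, 31.0, 89.7]
tcp_rot: [180.0, -0.1, 40.1]
ft_force: [1.9, 4.2, 2.1]
finger_gap: 0.2
grip_force: 1.8
```

```bash
python3 arc.py 581.5 53 43 -17 92 90 -50 -55 -60 -65 -70 -75 -80 -85
```

```text
[622.3  31.   89.7] [ 1.80e+02 -1.00e-01  4.01e+01]
-50.0 rz 0.1 [-0.1 -0.  -2.3]
-55.0 rz 5.1 [-3.9  1.3 -2.3]
-60.0 rz 10.1 [-7.8  2.3 -2.3]
-65.0 rz 15.1 [-11.8   2.9  -2.3]
-70.0 rz 20.1 [-15.8   3.2  -2.3]
-75.0 rz 25.1 [-19.9   3.1  -2.4]
-80.0 rz 30.1 [-23.9   2.7  -2.4]
-85.0 rz 35.1 [-27.8   1.9  -2.4]
```

steer_hand(
  steps="0 0 5 -4 1 0 0\n0 0 10 -8 2 0 0\n0 0 15 -12 3 0 0\n0 0 20 -16 3 0 0\n0 0 25 -20 3 0 0\n0 0 28 -22 3 0 0\n0 0 30 -24 3 0 0\n0 0 30 -24 3 0 0",
)

```text
time: 13.75
tool_pos: [606.4, 13.4, 89.8]
tcp_rot: [180.0, -0.2, 10.1]
ft_force: [4.0, 5.2, -0.1]
finger_gap: 0.0
grip_force: 2.7
```

steer_hand(
  steps="0 0 1 -1 0 0 0\n0 0 1 -1 0 0 0",
)

```text
time: 14.0
tool_pos: [606.3, 13.2, 89.9]
tcp_rot: [180.0, -0.3, 9.1]
ft_force: [9.1, 4.7, -2.0]
finger_gap: 0.2
grip_force: 4.9
```

```bash
python3 arc.py 581.5 53 43 -17 92 90  -80 -82 -85 -88
```

```text
[606.3  13.2  89.9] [180.   -0.3   9.1]
-80.0 rz -0.9 [-0.5 -0.5 -2.1]
-82.0 rz 1.1 [-2.   0.1 -2.1]
-85.0 rz 4.1 [-4.3  0.9 -2.1]
-88.0 rz 7.1 [-6.6  1.5 -2.1]
```

steer_hand(
  steps="0 0 0 -1 0 0 0\n0 0 0 -2 0 0 0\n0 0 0 -2 0 0 0",
)

```text
time: 14.38
tool_pos: [606.1, 13.1, 90.2]
tcp_rot: [180.0, -0.5, 9.1]
ft_force: [18.0, 6.4, -8.4]
finger_gap: 0.0
grip_force: 9.3
```

steer_hand(
  steps="0 0 0 -1 0 0 0\n0 0 0 -1 0 0 0",
)

```text
time: 14.62
tool_pos: [605.9, 13.1, 90.3]
tcp_rot: [180.0, -0.6, 9.1]
ft_force: [23.3, 6.4, -11.2]
finger_gap: -0.3
grip_force: 11.6
```

steer_hand(
  steps="0 0 0 10 0 0 0\n0 0 0 24 0 0 0\n0 0 0 24 0 -50 0\n0 0 0 24 0 -100 0\n0 0 0 24 0 -150 0\n0 0 0 24 0 -150 0",
)

```text
time: 15.38
tool_pos: [627.7, 15.5, 245.3]
tcp_rot: [179.8, -0.5, 9.1]
ft_force: [-0.1, 0.3, 0.1]
finger_gap: 0.3
grip_force: 0.0
```

steer_hand(
  steps="0 0 0 -25 -35 0 0\n0 0 0 -55 -80 0 0\n0 0 0 -85 -120 0 0\n0 0 0 -115 -160 0 0\n0 0 0 -145 -200 0 0\n0 0 0 -175 -240 0 0\n0 0 0 -190 -266 0 0\n0 0 0 -190 -266 0 0",
)

```text
time: 16.38
tool_pos: [394.4, 250.0, 238.2]
tcp_rot: [180.0, 0.1, 9.2]
ft_force: [1.0, 0.4, 0.7]
finger_gap: -0.2
grip_force: 0.0
```

```bash
python3 - <<'E'
from bench import r
import cv2,pickle
s=r.snapshot("top");t=r.snapshot("scene")
pickle.dump({"top":s,"scene":t},open("s5.pkl","wb"))
A=cv2.resize(t["pixels"][205:305,240:315],(300,400),interpolation=2)
B=cv2.resize(s["pixels"][125:305,175:355],(400,400),interpolation=2)
cv2.imwrite("pics/p7.png",cv2.hconcat([A,B]))
E
```

```text
(no output)
```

View pics/p7.png

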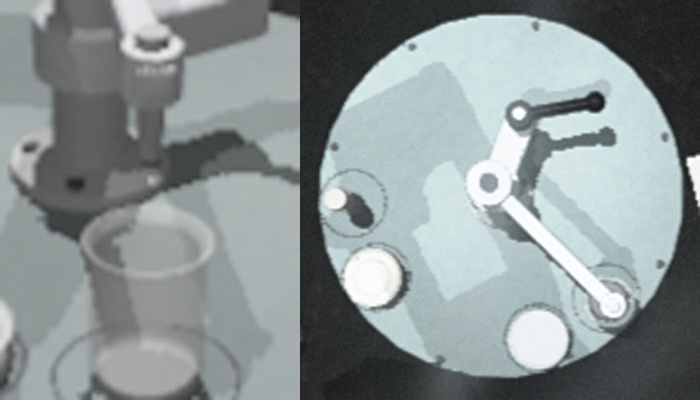

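The lever now points from (520,114) to (597,101), about −80°, which is its stop. The spout is still over the beaker (collar column 152 against rim 148 in the left crop), and everything else is where it stood.

```bash
python3 -c "
from bench import r
print(r.hand_in())"
```

```text
the job is handed in; nothing more can be done
None
```

The spout stands about 1 mm sideways from the middle of the beaker's mouth; top-view readings left up to about 5 mm along the arm's length, which turning it can't change. I then pushed the lever clockwise to its stop and handed the job in at about 16 s, with the beaker and other things where they stood in the last pictures.

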